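Grip the filter housing in the ratchet bench clamp

TASK

Two trigger clamps are bolted to the optical table; one of them has an aluminium filter housing standing loose between its jaws, the other is empty. Squeeze that clamp's trigger against its handle and let it spring back, again and again, until the sliding jaw grips the housing firmly, then take the hand away. Move the jaw with the trigger only, never by pushing the jaw or its bar directly, and do not touch the empty clamp.

Things in the scene. Friction and masses are not known exactly. Their poses are not given: they have to be found in the camera images.
- grip (a point): Point on the loaded clamp, 124 mm above table: middle of handle + trigger when squeezed (36 mm). x: along its bar, handle to jaws; z up. Black fixed handle x -18..0, 28 wide, top z +21 mm. Steel trigger, pivot x 20 z -50: front face x 32 at rest, leaning (34 at its top, z +16), 18 squeezed. Grip here from above, along x, 20-40 N (needs 14); open to 75 mm+ frees it. Black head z -40 down.
- jaw: Loaded clamp's sliding jaw: steel bar, 50 mm wide plate, springy pad (3 N/mm, 6 mm). Origin: middle of pad's free face, 40 mm above table; axes as grip. It starts at x 88 mm from grip; each full squeeze adds 7 mm and holds. Pushed home on the end jaw (rigid, face at x 158-170 mm), the housing stops it at x 108-120; drive on some 3 mm, till a full squeeze adds no more: firm.
- housing: Aluminium filter housing: block 50 (x) x 44 (y) x 46 mm with a round window on top, 0.2 kg, standing loose on the loaded clamp's 12 mm thick base plate, a little clear of both jaws. Origin: centre of its underside. No need to touch it, the jaw pushes it home. A like housing stands on the table as a bystander.
- spare: The empty clamp, same build (base plate 280 x 70 mm, fixed to the table, 145 mm high); not to be touched. Origin: on the table below the middle of its handle and trigger; x along its bar towards its jaws, base plate from x -90 to 190 mm; z up. The two clamps stand side by side, either may be left or right.

How it is judged:
By the outcome, as a careful person would: the job done as asked, in the order asked, and still so for the second after the job is handed in, with the robot touching nothing.
It also fails if it takes over 38 s, if anything falls off the work surface, if the arm or the gripper's body presses on something with over 40 N, if the wrist force passes 120 N, or if a joint passes its speed limit or range.

ROBOT

A 6-joint arm with a two-finger parallel gripper is mounted at the origin on the work surface. World frame = base frame: x ahead of the robot, y to its left, z up, the work surface at z = 0. Lengths are in m, angles in degrees, forces in N, time in s.
With the tool pointing down it reaches from about 0.4 to 0.825 m from the base axis. Payload 7 kg.
Tool frame: the origin (TCP) lies between the finger pads; the fingertips stand 19 mm ahead of it and the grasp point (between the pads) is the TCP; y points along the fingers, x is the direction in which the jaws open and shut, and the axes are right-handed (so a half turn about y gives the same grasp; the last joint's range is limited). The gripper opens to 88 mm and grips with 3 to 60 N. Pads are 19 mm wide; open, the fingers measure 130 mm over their backs; the gripper's body (78 mm by 193 mm) begins 47 mm behind the grasp point.
Start: joints at [88.7, 20.546, 0.682, 0, -70.136, -16.507], TCP at [0.206, 0.643, 0.246] pointing down, gripper open.
Joint ranges: [-176.03, 176.03], [-82.01, 121.73], [-58.28, 71.71], [-173.87, 95.51], [-174.79, -0.11], [-173.66, 173.66]. Speed limits (degrees/s): [136.94, 136.94, 172.46, 180, 180, 180].

INTERFACE

Orientations are given as [roll, pitch, yaw] about the fixed x, y, z axes, in that order (R = Rz(yaw) Ry(pitch) Rx(roll)).
In Python, from plant import r gives the robot as it stands. The module is installed in compiled form; this text tells all that it offers.
- The arm moves only by the tool jog_arm, never from a script. Its argument "steps" is a list of rows, each a list of 5 numbers: the closure, from 0 (fully open) to 1 (shut), then the shift along the tool's x, y, z in m, then the turn about the tool's y in degrees. In form: [[jaw, x, y, z, turn], ...]. A call has 1 to 12 rows; each row shifts and turns the commanded pose from where the row before left it, along the tool's axes as they then stand; what a row does not reach is not made up. A row lasts 1/12 s, in which the tool goes at most 41.7 mm and 7.16 degrees, less where a joint would pass 70% of its speed; a pose out of reach is approached as far as the arm can. A call with a gripper value outside its range is refused whole. The fingers move at their own pace and stop on an object; "squeeze" is the grip in N (left out, the last holds). Time passes only in rows, so rows that do not move let the fingers close. It gives the time, the measured TCP pose, the force and the opening at its end, in the units of the state.
- r.get_state(): the state, without advancing time (a new reading comes with each control period).
- r.capture(name): name is "scene" or "top"; returns a dict with "image" (420x560x3 uint8, red, green, blue), "vfov" (degrees; the focal length in pixels is half the picture's height over the tangent of half this angle, whatever the lens; pixels are square), "cx", "cy" (the principal point, pixels), "R" (3x3) and "t" (3): a world point X has camera coordinates R X + t. Camera axes: x right, y down, z forward; pixel columns grow to the right and rows downward; lengths in m; the calibration is good to about 2 mm. A picture is of the moment at which its call begins. There is no depth.
- r.close_job(): hands the job in, once; it reports no verdict.
The state is a dict: "time_s": time; "joints": joint angles; "qd": joint speeds; "joint_torque": joint torques, N m; "tcp_pos": TCP position; "eef_rot": TCP orientation; "contact_force": force on the tool from outside, world axes, zero at the start; "moment": the same for the moment, N m; "gripper_width": finger opening in m.
Only numpy, scipy, OpenCV 4.12 (cv2) and the standard library are available. Lean on these libraries where they do the work, as an engineer would, in place of code of your own. Each camera call takes 0.05 s, during which the arm holds its last target.

## Working session

There is one attempt and no reset: what is moved stays moved. The work goes in short steps, Python scripts to look and compute and a tool call to move; the robot and the scene stay as the last step left them, time stands still between calls to the robot, and variables do not carry over. Pictures are saved under pics/ and viewed, and the job is handed in when it is done.

Besides the shell and the picture viewer there is one more tool, called after "Call:" as name(argument=value, ...) on one line, values as JSON. jog_arm: Moves the arm, as the interface text tells. Its arguments: {"type":"object","properties":{"steps":{"type":"array","items":{"type":"array","items":{"type":"number"}}},"squeeze":{"type":"number"}},"required":["steps"]}

```bash
mkdir -p pics; python3 - <<'E'
from plant import r
import cv2,pickle
print(r.get_state())
for n in("scene","top"):
    c=r.capture(n); cv2.imwrite(f"pics/{n}0.png",c["image"][:,:,::-1]); pickle.dump(c,open(n+"0.pkl","wb"))
    print(n,c["vfov"],c["cx"],c["cy"],c["R"],c["t"])
E
```

```text
{'time_s': 0.0, 'joints': array([ 8.86982573e+01,  2.05916360e+01,  6.31797844e-01, -1.97626639e-02,
       -7.01376769e+01, -1.65070183e+01]), 'qd': array([-0.0551012 , -0.00883368,  0.06634017, -0.04739141,  0.00489039,
       -0.03657051]), 'joint_torque': array([-4.82042105e-04, -5.82721674e+01,  2.93047446e+01,  6.99722752e+00,
        6.70033711e-03, -1.58403782e-04]), 'tcp_pos': array([0.20632571, 0.6421831 , 0.24460653]), 'eef_rot': array([-8.99901024e+01, -9.87750177e-02, -1.07815500e+02]), 'contact_force': array([-0.08119863,  0.02162942, -0.98095708]), 'moment': array([ 0.02459665, -0.05183785, -0.01074013]), 'gripper_width': 0.0877197809574927}
scene 42.732448878304446 277.79822209627184 213.7220719758012 [[-0.83197081  0.5548125   0.00276947]
 [ 0.30489712  0.46136839 -0.83317282]
 [-0.46353244 -0.69233106 -0.55300577]] [ 0.46401894 -0.08768958  1.28701156]
top 44.42686142792117 271.80806997269445 213.35337427219721 [[-0.01863906 -0.99975056 -0.01230459]
 [-0.99745356  0.01944076 -0.06861813]
 [ 0.06884022  0.01099428 -0.99756712]] [0.02606646 0.55334632 0.88663756]
```

View pics/scene0.png

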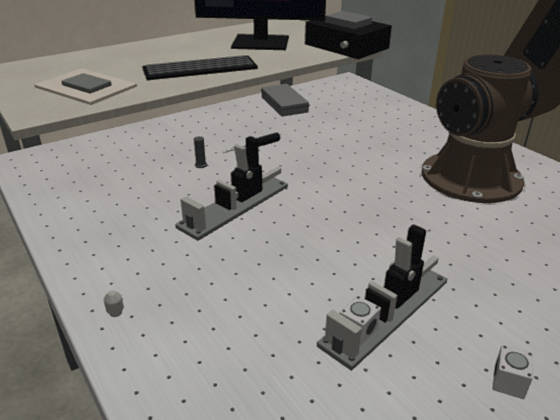

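View pics/top0.png

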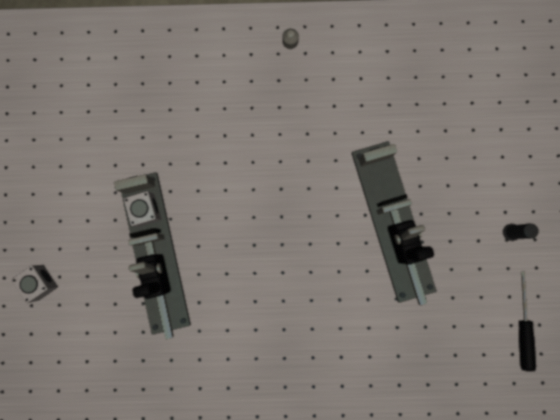

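The loaded clamp is on the left in the top view: housing at about (139,208), handle at about (148,280). The spare is on the right, handle at about (410,245). I'll zoom in on the loaded one.

```bash
python3 - <<'E'
import cv2
a=cv2.imread("pics/top0.png")[160:345,90:215]; cv2.imwrite("pics/t1.png",cv2.convertScaleAbs(cv2.resize(a,None,fx=3.2,fy=3.2,interpolation=cv2.INTER_CUBIC),alpha=1.4,beta=20))
a=cv2.imread("pics/scene0.png")[215:365,310:460]; cv2.imwrite("pics/s1.png",cv2.convertScaleAbs(cv2.resize(a,None,fx=4,fy=4,interpolation=cv2.INTER_CUBIC),alpha=1.4,beta=20))
E
```

```text
(no output)
```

View pics/t1.png

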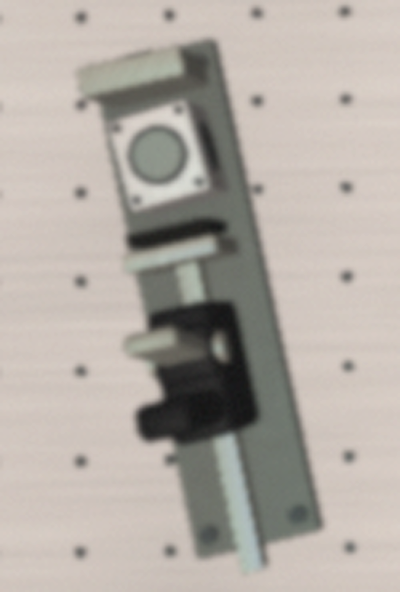

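View pics/s1.png

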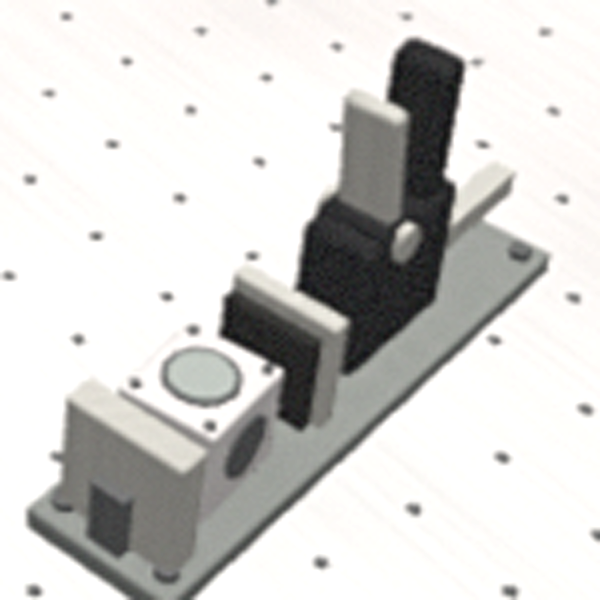

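Plate corners in the crop are about (215,40), (322,528) and (198,557). I'll compute the clamp pose from these, then check it by projecting known points back.

```bash
cat > h.py <<'E'
import numpy as np,pickle
def load(n): return pickle.load(open(n+".pkl","rb"))
def f(c): return c["image"].shape[0]/2/np.tan(np.radians(c["vfov"]/2))
def ray(c,u,v,z):
    d=c["R"].T@np.array([(u-c["cx"])/f(c),(v-c["cy"])/f(c),1]); o=-c["R"].T@c["t"]
    return o+d*(z-o[2])/d[2]
def proj(c,X):
    p=c["R"]@X+c["t"]; return np.array([c["cx"]+f(c)*p[0]/p[2],c["cy"]+f(c)*p[1]/p[2]])
E
python3 - <<'E'
from h import *
import cv2
t=load("top0");s=load("scene0")
T=lambda u,v,z:ray(t,90+(u+.5)/3.2-.5,160+(v+.5)/3.2-.5,z)
S=lambda u,v,z:ray(s,310+(u+.5)/4-.5,215+(v+.5)/4-.5,z)
a,b,c=T(215,40,.012),T(322,528,.012),T(198,557,.012)
print(a,b,c,np.linalg.norm(a-b),np.linalg.norm(b-c))
sb=[S(549,258,.012),S(28,517,.012),S(185,600,.012)]
print(sb)
print("yaw plate",np.degrees(np.arctan2(*(a-b)[1::-1])))
ex=(a-b)/np.linalg.norm(a-b); ey=np.array([-ex[1],ex[0],0])
g=(b+ex*.09+ey*.035); g2=c+ex*.09-ey*.035; print(g,g2)
g=(a-ex*.19+ey*.035+g+g2)/3; print("grip",g)
for z,pts in((.145,[(410,40),(463,65)]),(.140,[(348,92),(408,112)])):
    for p in pts:
        w=S(*p,z)-g; print(z,p,"local",w@ex*1e3,w@ey*1e3)
# window centers -> housing
for w in (T(158,154,.058),S(203,378,.058)): print("win",w,(w-g)@ex,(w-g)@ey)
# draw
yaw=np.arctan2(ex[1],ex[0])
def loc(x,y,z): return g*[1,1,0]+ex*x*1e-3*[1,1,0]+ey*y*1e-3+np.array([0,0,z*1e-3])
boxes=[[(x,y,145) for x,y in((-18,-14),(0,-14),(0,14),(-18,14))],[(-90,-35,12),(190,-35,12),(190,35,12),(-90,35,12)],[(34,-10,140),(34,10,140),(22,10,140),(22,-10,140)]]
for n,c,r0 in(("top",t,(90,160,3.2,125,185)),("scene",s,(310,215,4,150,150))):
    im=cv2.imread(f"pics/{n}0.png")[r0[1]:r0[1]+r0[4],r0[0]:r0[0]+r0[3]]
    im=cv2.convertScaleAbs(cv2.resize(im,None,fx=r0[2],fy=r0[2],interpolation=cv2.INTER_CUBIC),alpha=1.4,beta=20)
    for bx in boxes:
        q=np.array([(proj(c,loc(*p))-r0[:2]+.5)*r0[2] for p in bx]).astype(int)
        cv2.polylines(im,[q],True,(0,0,255),1)
    cv2.imwrite(f"pics/{n}chk.png",im)
E
```

```text
[0.63216095 0.22000055 0.012     ] [0.36151048 0.16211609 0.012     ] [0.346973   0.23026377 0.012     ] 0.2767711827507366 0.06968102399757503
[array([0.35069533, 0.23264162, 0.012     ]), array([0.63670724, 0.22637802, 0.012     ]), array([0.61288124, 0.29100641, 0.012     ])]
yaw plate 12.07207184337677
[0.44220019 0.21516485 0.012     ] [0.44230265 0.21486056 0.012     ]
grip [0.44118187 0.21483832 0.012     ]
0.145 (410, 40) local -9.726262082502112 -9.622114036311801
0.145 (463, 65) local -9.457650319918944 14.91419407093231
0.14 (348, 92) local 31.5750268785275 -10.817087407122553
0.14 (408, 112) local 26.380111536289466 13.253188202270552
win [0.56489298 0.23959304 0.058     ] 0.12615252677613029 -0.0016659111460937404
win [0.56503703 0.23994021 0.058     ] 0.12636599646425725 -0.0013565392067074675
```

View pics/topchk.png

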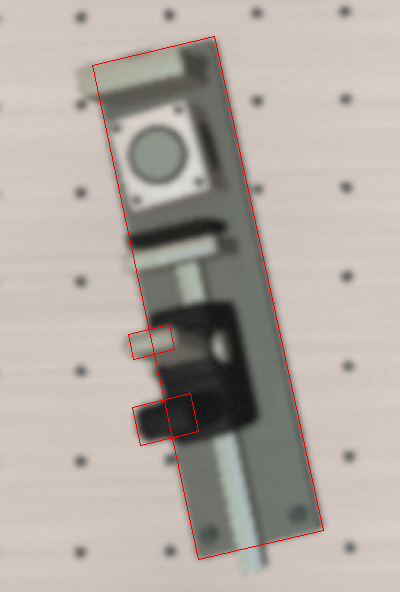

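View pics/scenechk.png

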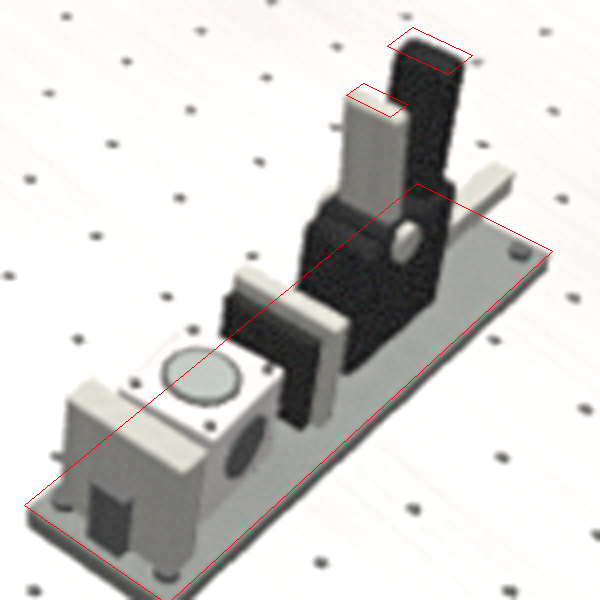

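Call:
jog_arm(steps=[[0, 0, 0, 0, 6], [0, 0, 0, 0, 6], [0, 0, 0, 0, 6], [0, 0, 0, 0, 6], [0, 0, 0, 0, 6], [0, 0, 0, 0, 6], [0, 0, 0, 0, 6], [0, 0, 0, 0, 6], [0, 0, 0, 0, 6], [0, 0, 0, 0, 6], [0, 0, 0, 0, 0.1], [0, 0, 0, 0, 0]], squeeze=30)

```text
time_s: 1.1
tcp_pos: [0.2064, 0.6425, 0.2451]
eef_rot: [-90.0, -0.0, -167.7]
contact_force: [-0.8, 0.4, -0.2]
gripper_width: 0.0878
```

```bash
cat > d.py <<'E'
from plant import r
import numpy as np,sys
from scipy.spatial.transform import Rotation as Ro
s=r.get_state(); R=Ro.from_euler("xyz",s["eef_rot"],degrees=True)
T=np.array([.4412,.2148,float(sys.argv[1])])
print(s["time_s"],s["tcp_pos"],s["eef_rot"],s["joints"].round(1),"delta tool mm",R.inv().apply(T-s["tcp_pos"])*1e3,"F",s["contact_force"],s["gripper_width"])
E
python3 d.py .246
```

```text
1.1 [0.2063915  0.64246614 0.24514675] [-8.99625457e+01 -1.63677066e-02 -1.67734537e+02] [ 88.7  20.6   0.7  -0.  -70.1 -76.4] delta tool mm [-138.59446842   -0.58705444  467.78768242] F [-0.846944    0.42745904 -0.16596199] 0.08780385613384314
```

Call:
jog_arm(steps=[[0, -0.006, 0, 0.02, 0], [0, -0.006, 0, 0.02, 0], [0, -0.006, 0, 0.02, 0], [0, -0.006, 0, 0.02, 0], [0, -0.006, 0, 0.02, 0], [0, -0.006, 0, 0.02, 0], [0, -0.006, 0, 0.02, 0], [0, -0.006, 0, 0.02, 0], [0, -0.006, 0, 0.02, 0], [0, -0.006, 0, 0.02, 0], [0, -0.006, 0, 0.02, 0], [0, -0.006, 0, 0.02, 0]])

```text
time_s: 2.1
tcp_pos: [0.3277, 0.4215, 0.2456]
eef_rot: [-90.0, 0.0, -167.8]
contact_force: [0.1, 0.1, -1.0]
gripper_width: 0.0875
```

Call:
jog_arm(steps=[[0, -0.006, 0, 0.02, 0], [0, -0.006, 0, 0.02, 0], [0, -0.006, 0, 0.02, 0], [0, -0.006, 0, 0.02, 0], [0, -0.006, 0, 0.02, 0], [0, -0.006, 0, 0.02, 0], [0, -0.006, 0, 0.02, 0], [0, -0.006, 0, 0.02, 0], [0, -0.006, 0, 0.02, 0], [0, -0.006, 0, 0.02, 0], [0, -0.006, 0, 0.02, 0], [0, 0, 0, 0, 0]])

```text
time_s: 3.1
tcp_pos: [0.4385, 0.2188, 0.2456]
eef_rot: [-90.0, -0.0, -167.9]
contact_force: [0.8, 1.0, 0.0]
gripper_width: 0.0879
```

```bash
python3 d.py .246
```

```text
3.1 [0.43851989 0.21882949 0.2455879 ] [-8.99761524e+01 -8.69734139e-03 -1.67922652e+02] [ 49.6   2.9 -22.    0.  -65.1 -37.5] delta tool mm [-1.77762935 -0.41049237  4.5012388 ] F [0.82454254 0.97414155 0.04622255] 0.08786742936407416
```

Call:
jog_arm(steps=[[0, -0.002, 0.005, 0.0045, 0], [0, 0, 0.015, 0, 0], [0, 0, 0.015, 0, 0], [0, 0, 0.015, 0, 0], [0, 0, 0.015, 0, 0], [0, 0, 0.01, 0, 0], [0, 0, 0, 0, 0], [0, 0, 0, 0, 0]])

```text
time_s: 3.77
tcp_pos: [0.4405, 0.2177, 0.1703]
eef_rot: [-89.9, -0.0, -167.9]
contact_force: [0.1, -0.1, 0.1]
gripper_width: 0.0877
```

```bash
python3 d.py .124; python3 - <<'E'
from plant import r
import cv2,pickle
c=r.capture("scene"); a=c["image"][:,:,::-1]
cv2.imwrite("pics/s2.png",cv2.convertScaleAbs(cv2.resize(a[150:365,310:510],None,fx=2.7,fy=2.7,interpolation=cv2.INTER_CUBIC),alpha=1.4,beta=20))
E
```

```text
3.7667 [0.44051781 0.21772004 0.17031841] [-8.99497013e+01 -4.59863200e-02 -1.67855922e+02] [ 49.3   7.  -28.1   0.  -55.  -37.1] delta tool mm [-0.08981022 46.32097088  2.95754919] F [ 0.14331087 -0.05528871  0.09798494] 0.08773743004503694
```

View pics/s2.png

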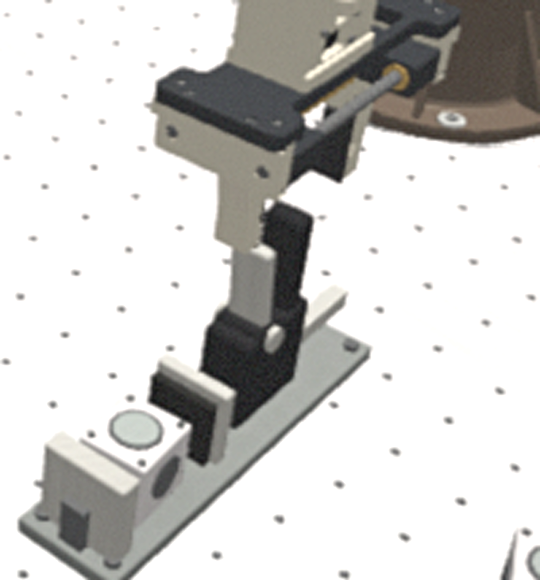

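The open fingers straddle the handle and trigger, with the front fingertip's lower edge at about (238,245) in the crop. I'll correct sideways by 3 mm and go down.

Call:
jog_arm(steps=[[0, 0, 0.005, 0.003, 0], [0, 0, 0.008, 0, 0], [0, 0, 0.008, 0, 0], [0, 0, 0.008, 0, 0], [0, 0, 0.008, 0, 0], [0, 0, 0.006, 0, 0], [0, 0, 0.003, 0, 0], [0, 0, 0, 0, 0], [0, 0, 0, 0, 0]])

```text
time_s: 4.57
tcp_pos: [0.4413, 0.2149, 0.1244]
eef_rot: [-90.0, -0.0, -167.9]
contact_force: [0.4, -0.1, -0.5]
gripper_width: 0.0874
```

```bash
python3 d.py .124; python3 - <<'E'
from plant import r
import cv2,pickle
c=r.capture("scene"); a=c["image"][:,:,::-1]
cv2.imwrite("pics/s3.png",cv2.convertScaleAbs(cv2.resize(a[150:365,310:510],None,fx=2.7,fy=2.7,interpolation=cv2.INTER_CUBIC),alpha=1.4,beta=20))
E
```

```text
4.5667 [0.44133244 0.21485313 0.12444048] [-8.99807038e+01 -1.43885384e-02 -1.67900376e+02] [ 49.   10.1 -31.5   0.  -48.4 -36.9] delta tool mm [0.14052685 0.44052613 0.02403938] F [ 0.41950052 -0.07409934 -0.48595827] 0.08742092651418579
```

View pics/s3.png

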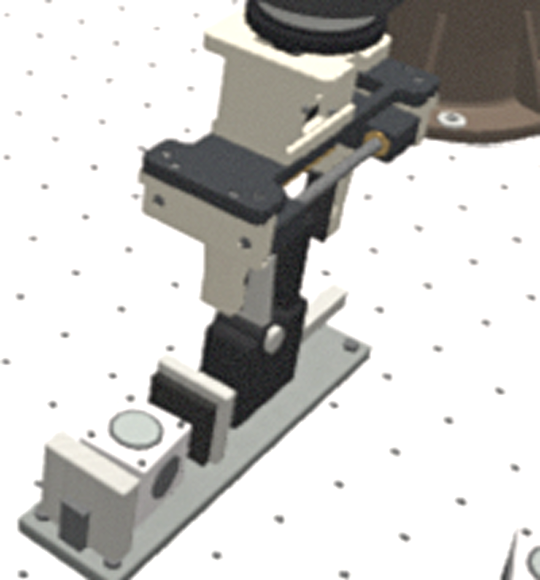

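The fingers are down on both sides, with the front fingertip at about (222,305) and no contact. First squeeze.

Call:
jog_arm(steps=[[1, 0, 0, 0, 0], [1, 0, 0, 0, 0], [1, 0, 0, 0, 0], [1, 0, 0, 0, 0], [1, 0, 0, 0, 0], [1, 0, 0, 0, 0], [1, 0, 0, 0, 0], [1, 0, 0, 0, 0], [1, 0, 0, 0, 0], [1, 0, 0, 0, 0]], squeeze=30)

```text
time_s: 5.45
tcp_pos: [0.4427, 0.2155, 0.1262]
eef_rot: [-90.1, 0.2, -167.9]
contact_force: [-0.0, -1.9, 8.5]
gripper_width: 0.0374
```

```bash
python3 d.py .124; python3 - <<'E'
from plant import r
import cv2,pickle
c=r.capture("scene"); a=c["image"][:,:,::-1]
cv2.imwrite("pics/s4.png",cv2.convertScaleAbs(cv2.resize(a[150:365,310:510],None,fx=2.7,fy=2.7,interpolation=cv2.INTER_CUBIC),alpha=1.4,beta=20))
E
```

```text
5.45 [0.44274909 0.21552811 0.12618418] [ -90.05662574    0.19937898 -167.88182119] [ 48.9  10.  -31.4   0.1 -48.4 -36.9] delta tool mm [1.67501393 2.17798126 0.38884265] F [-3.70941223e-03 -1.89077860e+00  8.46038294e+00] 0.03744530854274923
```

View pics/s4.png

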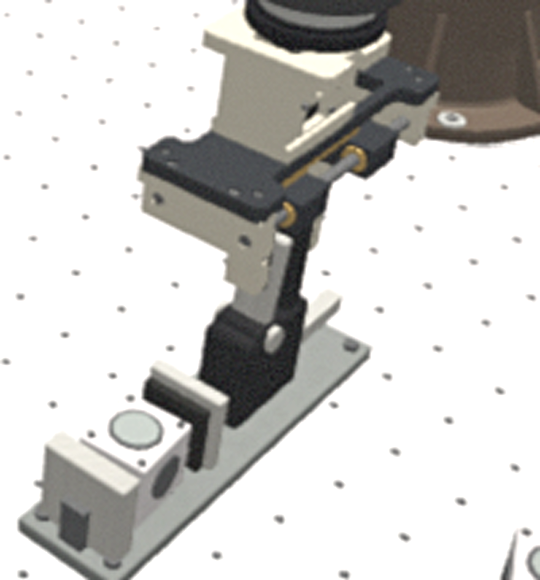

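The jaw plate advanced: its top corner went from about (163,360) to (155,365). Width is 37.4 mm. I'll release, shift the tool 1.5 mm to centre it on the clamp, and squeeze again for longer.

Call:
jog_arm(steps=[[0, -0.0015, 0, 0, 0], [0, 0, 0, 0, 0], [0, 0, 0, 0, 0], [0, 0, 0, 0, 0], [0, 0, 0, 0, 0], [0, 0, 0, 0, 0], [0, 0, 0, 0, 0], [0, 0, 0, 0, 0], [0, 0, 0, 0, 0], [0, 0, 0, 0, 0]])

```text
time_s: 6.33
tcp_pos: [0.4426, 0.215, 0.1245]
eef_rot: [-90.0, -0.0, -167.9]
contact_force: [0.8, -0.8, -0.1]
gripper_width: 0.0869
```

Call:
jog_arm(steps=[[1, 0, 0, 0, 0], [1, 0, 0, 0, 0], [1, 0, 0, 0, 0], [1, 0, 0, 0, 0], [1, 0, 0, 0, 0], [1, 0, 0, 0, 0], [1, 0, 0, 0, 0], [1, 0, 0, 0, 0], [1, 0, 0, 0, 0], [1, 0, 0, 0, 0], [1, 0, 0, 0, 0], [1, 0, 0, 0, 0]], squeeze=32)

```text
time_s: 7.33
tcp_pos: [0.4429, 0.2154, 0.1258]
eef_rot: [-90.0, 0.1, -167.9]
contact_force: [-5.4, -2.1, 11.9]
gripper_width: 0.0377
```

```bash
cat > j.py <<'E'
import sys,cv2,pickle
from plant import r
n=sys.argv[1]
c=r.capture("scene"); a=c["image"][:,:,::-1]; pickle.dump(c,open(n+".pkl","wb"))
cv2.imwrite(f"pics/{n}.png",cv2.convertScaleAbs(cv2.resize(a[215:365,310:460],None,fx=4,fy=4,interpolation=cv2.INTER_CUBIC),alpha=1.4,beta=20))
E
python3 d.py .124; python3 j.py s5
```

```text
7.3333 [0.4428806  0.21536932 0.1257851 ] [-9.00314140e+01  6.12661155e-02 -1.67889812e+02] [ 48.9  10.1 -31.3   0.  -48.6 -36.8] delta tool mm [1.76455128 1.78309844 0.20505384] F [-5.37088442 -2.13472077 11.85716466] 0.03773578847102696
```

View pics/s5.png

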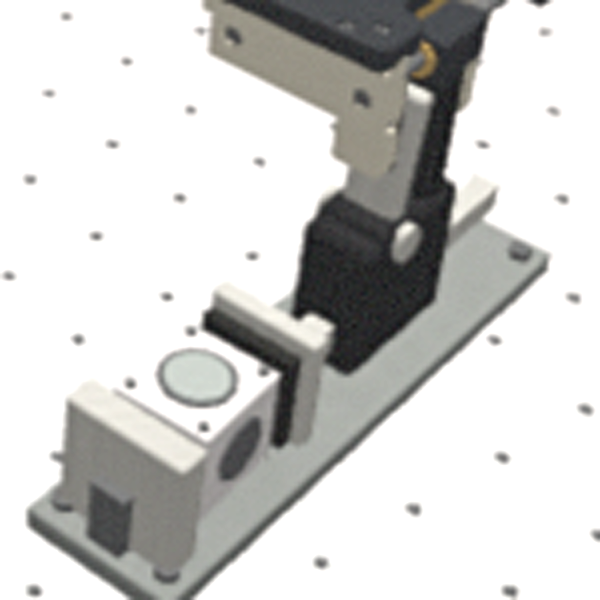

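The jaw has reached the housing: its pad is next to the block at about (290,370), and the window moved from (203,378) to (198,378). Next cycle.

Call:
jog_arm(steps=[[0, 0, 0, 0, 0], [0, 0, 0, 0, 0], [0, 0, 0, 0, 0], [0, 0, 0, 0, 0], [0, 0, 0, 0, 0], [0, 0, 0, 0, 0], [0, 0, 0, 0, 0], [0, 0, 0, 0, 0], [0, 0, 0, 0, 0], [0, 0, 0, 0, 0]])

```text
time_s: 8.22
tcp_pos: [0.4426, 0.2151, 0.1245]
eef_rot: [-90.0, -0.0, -167.9]
contact_force: [-0.7, 0.3, -0.1]
gripper_width: 0.0875
```

Call:
jog_arm(steps=[[1, 0, 0, 0, 0], [1, 0, 0, 0, 0], [1, 0, 0, 0, 0], [1, 0, 0, 0, 0], [1, 0, 0, 0, 0], [1, 0, 0, 0, 0], [1, 0, 0, 0, 0], [1, 0, 0, 0, 0], [1, 0, 0, 0, 0], [1, 0, 0, 0, 0], [1, 0, 0, 0, 0], [1, 0, 0, 0, 0]])

```text
time_s: 9.22
tcp_pos: [0.4429, 0.2154, 0.1258]
eef_rot: [-90.0, 0.1, -167.9]
contact_force: [-6.7, -1.3, 13.0]
gripper_width: 0.0374
```

```bash
python3 d.py .124; python3 j.py s6
```

```text
9.2167 [0.44291352 0.21535352 0.12581405] [-9.00308401e+01  6.58266452e-02 -1.67888866e+02] [ 48.9  10.1 -31.3   0.  -48.6 -36.8] delta tool mm [1.79360107 1.81189011 0.18265877] F [-6.73593998 -1.34990957 12.96242551] 0.03741664828881866
```

View pics/s6.png

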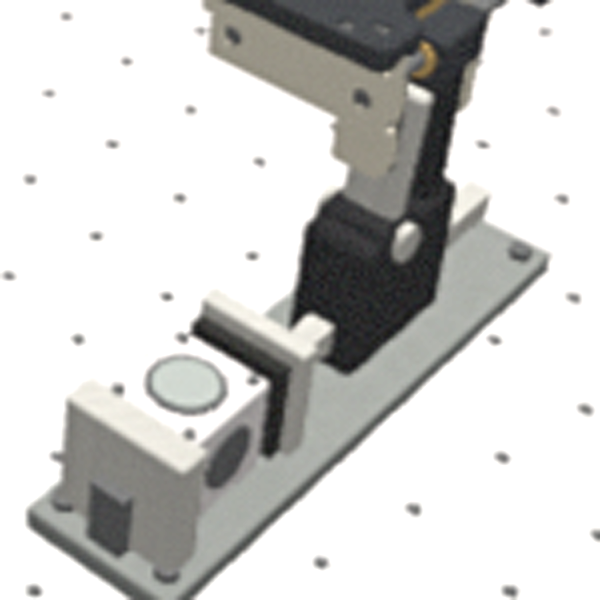

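The jaw advanced another step, pushing the housing; the window is now at (187,385). Next cycle.

Call:
jog_arm(steps=[[0, 0, 0, 0, 0], [0, 0, 0, 0, 0], [0, 0, 0, 0, 0], [0, 0, 0, 0, 0], [0, 0, 0, 0, 0], [0, 0, 0, 0, 0], [0, 0, 0, 0, 0], [0, 0, 0, 0, 0], [0, 0, 0, 0, 0], [0, 0, 0, 0, 0]])

```text
time_s: 10.1
tcp_pos: [0.4426, 0.2151, 0.1245]
eef_rot: [-90.0, -0.0, -167.9]
contact_force: [-0.0, 0.7, 0.0]
gripper_width: 0.0873
```

Call:
jog_arm(steps=[[1, 0, 0, 0, 0], [1, 0, 0, 0, 0], [1, 0, 0, 0, 0], [1, 0, 0, 0, 0], [1, 0, 0, 0, 0], [1, 0, 0, 0, 0], [1, 0, 0, 0, 0], [1, 0, 0, 0, 0], [1, 0, 0, 0, 0], [1, 0, 0, 0, 0], [1, 0, 0, 0, 0], [1, 0, 0, 0, 0]])

```text
time_s: 11.1
tcp_pos: [0.4429, 0.2154, 0.1258]
eef_rot: [-90.0, 0.1, -167.9]
contact_force: [-6.5, -2.0, 11.8]
gripper_width: 0.0375
```

```bash
python3 d.py .124; python3 j.py s7
```

```text
11.1 [0.44289588 0.21536261 0.12579726] [-9.00303721e+01  6.44897069e-02 -1.67888036e+02] [ 48.9  10.1 -31.3   0.  -48.6 -36.8] delta tool mm [1.77819943 1.79516069 0.19519835] F [-6.47274042 -1.99773177 11.76847761] 0.03745681848318254
```

View pics/s7.png

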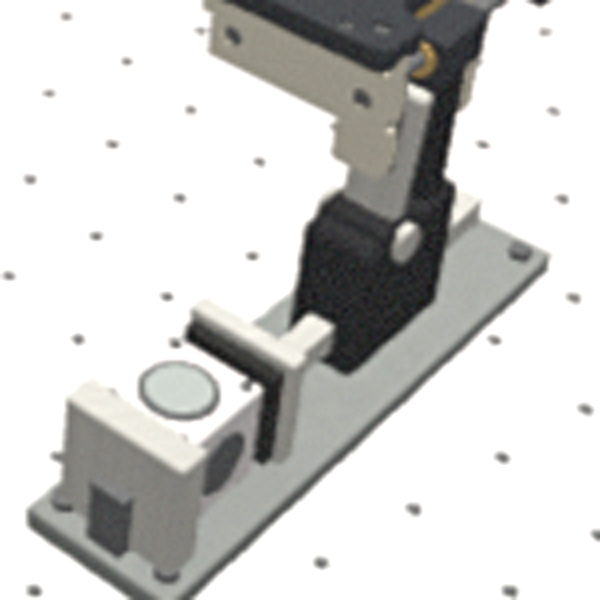

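The jaw moved again, and less this time: its corner went from (205,295) to (196,303), and the window to (179,390). Next cycle.

Call:
jog_arm(steps=[[0, 0, 0, 0, 0], [0, 0, 0, 0, 0], [0, 0, 0, 0, 0], [0, 0, 0, 0, 0], [0, 0, 0, 0, 0], [0, 0, 0, 0, 0], [0, 0, 0, 0, 0], [0, 0, 0, 0, 0], [0, 0, 0, 0, 0], [0, 0, 0, 0, 0]])

```text
time_s: 11.98
tcp_pos: [0.4426, 0.215, 0.1244]
eef_rot: [-90.0, -0.0, -167.9]
contact_force: [0.3, -0.9, 0.4]
gripper_width: 0.0872
```

Call:
jog_arm(steps=[[1, 0, 0, 0, 0], [1, 0, 0, 0, 0], [1, 0, 0, 0, 0], [1, 0, 0, 0, 0], [1, 0, 0, 0, 0], [1, 0, 0, 0, 0], [1, 0, 0, 0, 0], [1, 0, 0, 0, 0], [1, 0, 0, 0, 0], [1, 0, 0, 0, 0], [1, 0, 0, 0, 0], [1, 0, 0, 0, 0]])

```text
time_s: 12.98
tcp_pos: [0.4429, 0.2153, 0.1257]
eef_rot: [-90.0, 0.1, -167.9]
contact_force: [-6.2, -1.2, 10.7]
gripper_width: 0.0375
```

```bash
python3 d.py .124; python3 j.py s8
```

```text
12.9833 [0.44288188 0.21533276 0.12570764] [-9.00272301e+01  6.00993445e-02 -1.67891556e+02] [ 48.9  10.1 -31.3   0.  -48.6 -36.8] delta tool mm [1.75800192 1.70571277 0.16892744] F [-6.20182328 -1.1869827  10.71566519] 0.03751740777166537
```

View pics/s8.png

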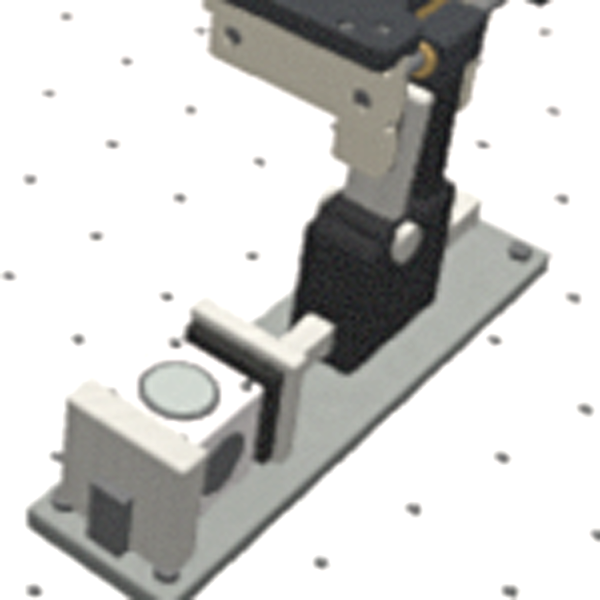

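The picture matches the previous one: the jaw and window did not move, so this full squeeze added nothing. I'll do one more at a higher grip (38 N) to confirm, then release.

Call:
jog_arm(steps=[[0, 0, 0, 0, 0], [0, 0, 0, 0, 0], [0, 0, 0, 0, 0], [0, 0, 0, 0, 0], [0, 0, 0, 0, 0], [0, 0, 0, 0, 0], [0, 0, 0, 0, 0], [0, 0, 0, 0, 0], [0, 0, 0, 0, 0], [0, 0, 0, 0, 0]])

```text
time_s: 13.87
tcp_pos: [0.4426, 0.2151, 0.1245]
eef_rot: [-90.0, -0.0, -167.9]
contact_force: [-1.4, 0.2, 0.6]
gripper_width: 0.0872
```

```bash
python3 j.py s9
```

Call:
jog_arm(steps=[[1, 0, 0, 0, 0], [1, 0, 0, 0, 0], [1, 0, 0, 0, 0], [1, 0, 0, 0, 0], [1, 0, 0, 0, 0], [1, 0, 0, 0, 0], [1, 0, 0, 0, 0], [1, 0, 0, 0, 0], [1, 0, 0, 0, 0], [1, 0, 0, 0, 0], [1, 0, 0, 0, 0], [1, 0, 0, 0, 0]], squeeze=38)

```text
time_s: 14.92
tcp_pos: [0.4429, 0.2153, 0.1258]
eef_rot: [-90.0, 0.1, -167.9]
contact_force: [-6.5, -1.6, 12.8]
gripper_width: 0.0375
```

Call:
jog_arm(steps=[[0, 0, 0, 0, 0], [0, 0, 0, 0, 0], [0, 0, 0, 0, 0], [0, 0, 0, 0, 0], [0, 0, 0, 0, 0], [0, 0, 0, 0, 0], [0, 0, 0, 0, 0], [0, 0, 0, 0, 0], [0, 0, 0, 0, 0], [0, 0, 0, 0, 0]])

```text
time_s: 15.75
tcp_pos: [0.4426, 0.2151, 0.1245]
eef_rot: [-90.0, -0.0, -167.9]
contact_force: [-0.1, -0.0, -0.9]
gripper_width: 0.0876
```

```bash
python3 d.py .124; python3 j.py s10; python3 - <<'E'
from h import *
import cv2
s=[load(n)["image"][215:365,310:460].astype(np.float32).mean(2) for n in("s6","s7","s8","s9","s10")]
# shift of jaw/housing region (crop coords /4)
for a,b,n in((0,1,"6-7"),(1,2,"7-8"),(2,3,"8-9"),(3,4,"9-10")):
    A=s[a][70:120,28:80].copy();B=s[b][70:120,28:80].copy()
    print(n,cv2.phaseCorrelate(A,B,cv2.createHanningWindow(A.shape[::-1],cv2.CV_32F)),abs(A-B).mean())
    A=s[a][72:90,45:80].copy();B=s[b][72:90,45:80].copy(); print("  jaw top",cv2.phaseCorrelate(A,B,cv2.createHanningWindow(A.shape[::-1],cv2.CV_32F)),abs(A-B).mean())
E
```

```text
15.75 [0.44262304 0.21506307 0.12445554] [-8.99910067e+01 -1.67838212e-02 -1.67907532e+02] [ 48.9  10.2 -31.4  -0.  -48.5 -36.8] delta tool mm [ 1.44643927  0.45595241 -0.04094792] F [-0.12129138 -0.04320301 -0.89467619] 0.08761977538627692
6-7 ((-1.7807664335139073, 1.3581247223174522), 0.9576937521828546) 16.84987
  jaw top ((-0.09682224386708782, 0.3602065535883199), 0.7223071581051673) 28.241796
7-8 ((-0.022713913998110513, -0.014140407295872848), 0.9730744852843108) 1.1356412
  jaw top ((-0.07478844638276527, -0.05877823824736339), 1.0220144089357353) 1.3613757
8-9 ((-0.019424254761716497, 0.0252776241699344), 0.9582775345555058) 1.1552564
  jaw top ((-0.1515049580145984, -0.07561149787943044), 0.985860530976896) 1.1851852
9-10 ((0.026233486063301115, 0.0031467397911768558), 0.9843703951659026) 1.0738462
  jaw top ((0.030963761595032224, 0.04857980009766294), 0.9897533029685786) 1.127513
```

View pics/s10.png

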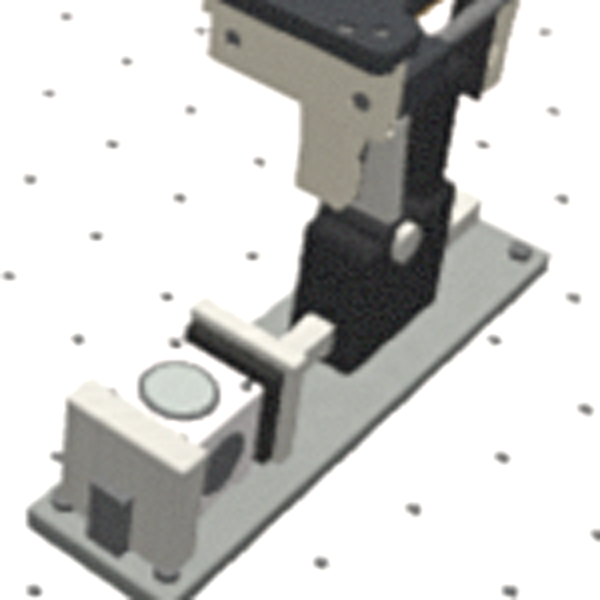

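The jaw and housing did not move over the last two squeezes (image shift under about 0.15 px), so the grip is firm. Now I'll withdraw straight up.

Call:
jog_arm(steps=[[0, 0, -0.006, 0, 0], [0, 0, -0.01, 0, 0], [0, 0, -0.015, 0, 0], [0, 0, -0.015, 0, 0], [0, 0, -0.015, 0, 0], [0, 0, -0.015, 0, 0], [0, 0, -0.015, 0, 0], [0, 0, -0.015, 0, 0], [0, 0, -0.01, 0, 0], [0, 0, 0, 0, 0], [0, 0, 0, 0, 0], [0, 0, 0, 0, 0]])

```text
time_s: 16.8
tcp_pos: [0.4424, 0.2149, 0.2401]
eef_rot: [-90.0, -0.0, -167.9]
contact_force: [-0.0, 0.0, -0.0]
gripper_width: 0.0876
```

```bash
python3 d.py .24; python3 j.py s11
```

```text
16.8 [0.44236068 0.21491624 0.24006451] [-8.99944353e+01 -4.16397797e-02 -1.67918652e+02] [ 48.9   3.3 -22.2  -0.  -64.5 -36.8] delta tool mm [ 1.15925405  0.06534394 -0.12927207] F [-0.03552985  0.00517783 -0.00488458] 0.08755489897963846
```

View pics/s11.png

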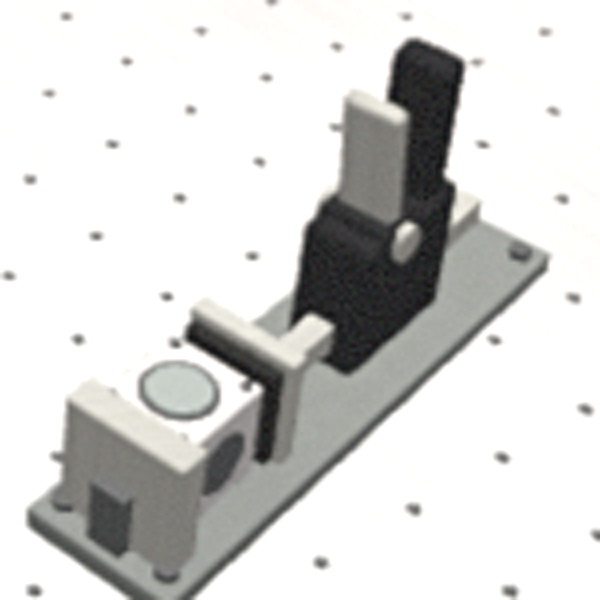

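The hand is clear and the trigger is back at rest. The housing is held between the jaws, with the window still at (179,390) and the jaw corner at (196,303). Handing in.

```bash
python3 -c "
from plant import r
print(r.close_job())"
```

```text
the job is handed in; nothing more can be done
None
```

The loaded clamp now grips the housing firmly, and I handed the job in at about 17 s of the 38 s allowed. I used six full trigger squeezes at 30–38 N, with a full release after each.

- **Squeezes:** The first four advanced the jaw and pushed the housing onto the end jaw; the fourth advanced it less than the ones before. The fifth (32 N) and sixth (38 N) added nothing, with the image shift staying under about 0.15 px.
- **Hand withdrawn:** I opened the gripper fully and lifted straight up to z = 0.24 m, where the contact force read about 0. The last picture shows the trigger sprung back and the housing still held. I moved the jaw only with the trigger, and the arm's path stayed well away from the empty clamp.
- **Checks that were slightly off:** The squeezed width read 37.5 mm instead of 36 mm. The fingers felt about 8–13 N of upward force during squeezes, far below the limits. I shifted the tool by 1.5 mm after the first squeeze. I judged firmness from the jaw no longer moving, not from a measured clamping force.

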